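# Refill the cleaning-block cassette and lock its shutter

### The arm

A 6-joint arm with a two-finger parallel gripper is mounted at the origin on a cart in front of the work surface, level with it; the furniture and walls round the work are solid. World frame = base frame: x ahead of the robot, y to its left, z up, the work surface at z = 0. Lengths are in m, angles in rad, forces in N, time in s.
With the tool pointing down it reaches from about 0.35 to 0.8 m from the base axis. Payload 7.3 kg.
Tool frame: the origin (TCP) lies between the finger pads; the fingertips stand 8 mm ahead of it and the grasp point (between the pads) lies 11 mm behind it; z points along the fingers, x is the direction in which the jaws open and shut, and the axes are right-handed (so a half turn about z gives the same grasp; the last joint's range is limited). The gripper opens to 85 mm and grips with 20 to 120 N. Pads are 22 mm wide; open, the fingers measure 114 mm over their backs; the gripper's body (76 mm by 85 mm) begins 54 mm behind the grasp point. The pads swing forward as they close: fully open they stand 13 mm farther back than shut.
Start: joints at [1.064, 0.342, 1.524, -0, 1.275, -0.146], TCP at [0.185, 0.491, 0.239] pointing down, gripper open.
Joint ranges: [-2.53, 2.53], [-0.77, 2.02], [0.04, 2.7], [-1, 4.14], [0.28, 2.66], [-3.11, 3.11]. Speed limits (rad/s): [2.57, 2.57, 3.14, 3.14, 3.14, 3.14].

### API

Orientations are given as a 3x3 rotation matrix whose columns are the frame's x, y, z axes.
In Python, from workcell import telemetry, vision, ctrl gives the robot as it stands.
- The arm moves only by the tool step_arm, never from a script. Its argument "series" is a list of rows, each a list of 7 numbers: the turn, a rotation vector about the world's x, y, z in rad, then the shift along the world's x, y, z in cm, then the gripper command: -1 is shut, 1 is fully open, values between are in proportion. A call has 1 to 12 rows; each row shifts and turns the commanded pose from where the row before left it; what a row does not reach is not made up. A row lasts 1/8 s, in which the tool goes at most 62.5 mm and 10.7 degrees, less where a joint would pass 70% of its speed; a pose out of reach is approached as far as the arm can. A call is refused whole if a number of a shift passes 6.25 or a number of a turn 0.188, either way. A call with a gripper value outside its range is refused whole. The fingers move at their own pace and stop on an object; "squeeze" is the grip in N (left out, the last holds). Time passes only in rows, so rows that do not move let the fingers close. It gives the time, the measured TCP pose, the force and the opening at its end, in the units of the state.
- telemetry.read_state(): the state, without advancing time (a new reading comes with each control period).
- vision.read_camera(name): name is "scene" or "top" or "wrist"; returns the picture (384x512x3 uint8, blue, green, red); there is no depth.
- vision.camera_params(name): a dict with "intrinsics" (3x3 intrinsics, pixels), "k1" (the pictures are not rectified: a ray, as slopes to the right and down, at radius r is drawn at 1 + k1 r^2 times it, then the intrinsics apply), "world_to_cam" (4x4, takes a point from world to camera coordinates). Camera axes: x right, y down, z forward; pixel columns grow to the right and rows downward; lengths in m; the calibration is good to about 2 mm. A picture is of the moment at which its call begins: read the wrist's pose just before it. camera_params takes no time and is no camera call; for the wrist camera it gives the pose at the moment of the call.
- ctrl.sign_off(): hands the job in, once; it reports no verdict.
The state is a dict: "time_s": time; "joint_pos": joint angles; "dq": joint speeds; "effort": joint torques, N m; "ee_pos": TCP position; "ee_rot": TCP orientation; "force": force on the tool from outside, world axes, zero at the start; "wrist_torque": the same for the moment, N m; "gripper_width": opening from 0.0 (shut) to 1.0 (fully open).
Only numpy, scipy, OpenCV 4.12 (cv2) and the standard library are available. Lean on these libraries where they do the work, as an engineer would, in place of code of your own. Each camera call takes 0.05 s, during which the arm holds its last target. There are 200 camera calls.

### The job

Refill the coffee machine's cleaning-block cassette: press and turn its slotted quarter-turn stud back to free the shutter, slide the shutter fully open, put every spent hub from the bin into the steel bowl and lay exactly three fresh blocks flat in the bin, leaving the spare block outside on the worktop or mat. Then slide the shutter fully shut and press and turn the stud a quarter turn until it springs into its catch. Do not push the jug, cup lids, timer or sugar caddy about.

Things in the scene. Friction and masses are not known exactly. Their poses are not given: they have to be found in the camera images.
- cassette: low aluminium cassette 271 x 180 x 48 mm, fixed. Origin at worktop level under the centre of its bin; x runs from the bin to the deck behind it (away from the robot), z up. Bin inside: 100 mm (x) by 160 mm (y), floor 6 mm up, front and rear walls 34 mm high, 6 mm thick. Side rails at y = +-80 to +-90 mm, 48 mm high. The low deck runs to x = 215 mm
- bin_floor (a point): centre of the bin's floor, axes as the cassette's
- shutter (a joint): sliding steel plate, upper face 40 mm above the worktop, that covers the bin: 0 = fully shut, 0.112 m = fully open, clear of the bin over the deck (cassette's +x). Friction about 1.2 N; stays where left. Its handle is the stud's head. The caught stud holds it shut; it slides only with the stud fully up
- stud_turn (a joint): turn of the stud, rad, growing clockwise seen from above: 0 = released (fin along the cassette's x), 1.571 = caught (fin across, along y); it turns freely from -0.1 to 1.67 when pressed deep enough
- stud_press (a joint): stud's depth, m, against a spring (2.4 N at 0, +600 N/m, end of travel 0.014). Up = 0. Its cross pin enters the keeper only with the shutter fully shut and turn within 0.1 of 0. Under the keeper it turns only if deeper than 0.0102 (0.012 is good). Let go midway it stays at 0.010; within about 0.15 of turn 1.571 it springs up into the catch at 0.007 and is held; at turn 0 it springs up to 0
- stud_head (a point): stud's axis at the top face of its flange (40 mm across, 4 mm thick), moving with it. Above the flange is the fin to grip: 30 mm long (this point's x), 10 mm thick (y), 22 mm high, narrow slot along its top. Pushing on flange or fin presses the stud. In the cassette's frame: x = 78 mm + shutter travel, y = 0, z = 58 mm less the press depth
- block1: fresh cleaning block: plain white round puck 36 mm across, 20 mm high, 30 g, loose on the mat at the start. Origin at the centre of its underside, z up
- block2: fresh cleaning block: plain white round puck 36 mm across, 20 mm high, 30 g, loose on the mat at the start. Origin at the centre of its underside, z up
- block3: fresh cleaning block: plain white round puck 36 mm across, 20 mm high, 30 g, loose on the mat at the start. Origin at the centre of its underside, z up
- block4: fresh cleaning block: plain white round puck 36 mm across, 20 mm high, 30 g, loose on the mat at the start. Origin at the centre of its underside, z up
- hub1: spent hub: white spool 24 mm across, 20 mm high, 15 g, standing in the closed bin at the start; two to four of these are there. Origin at the centre of its underside, z up
- hub2: spent hub: white spool 24 mm across, 20 mm high, 15 g, standing in the closed bin at the start; two to four of these are there. Origin at the centre of its underside, z up
- hub3: spent hub: white spool 24 mm across, 20 mm high, 15 g, standing in the closed bin at the start; two to four of these are there. Origin at the centre of its underside, z up
- hub4: spent hub: white spool 24 mm across, 20 mm high, 15 g, standing in the closed bin at the start; two to four of these are there. Origin at the centre of its underside, z up
- bowl_in (a point): inner floor, at the centre, of the round steel bowl fixed to the worktop: mouth 130 mm across, rim 45 mm high
- bar_mat: black rubber mat 160 x 200 x 3 mm, fixed, on which the fresh blocks stand. Origin at the centre of its underside
- steel_jug: small steel milk jug with a handle, 89x58x87 mm, bystander; origin at the centre of its underside
- lid_stack: stack of black cup lids, 69 mm across, 39 mm high, bystander; origin at the centre of its underside
- kitchen_timer: white digital timer lying on its back, 69x72x21 mm, bystander; origin at the centre of its underside
- sugar_caddy: white porcelain caddy with sugar sachets, 74x77x60 mm, bystander; origin at the centre of its underside
Not all that is in view belongs to the job. What is shaped like the block4 but red or yellow is not meant.

How it is judged:
By the outcome, as a careful person would: the job done as asked, in the order asked, and still so for the second after the job is handed in, with the robot touching nothing.
Of hub1, hub2, hub3, hub4 only 2 to 4 are there at a start; the rules pass over those that are not, and their reading is None.
At some moment in a run one of block1, block2, block3, block4 may be knocked a few centimetres aside while the robot is not near it.
Once in a run the grip may slacken for a moment while it holds something.
It also fails if it takes over 210 s, if anything falls off the work surface, if the arm or the gripper's body presses on something with over 40 N, if the wrist force passes 120 N, or if a joint passes its speed limit or range.

## Working session

There is one attempt and no reset: what is moved stays moved. The work goes in short steps, Python scripts to look and compute and a tool call to move; the robot and the scene stay as the last step left them, time stands still between calls to the robot, and variables do not carry over. Pictures are saved under pics/ and viewed, about 12 in all and at most 16, crops included, and the job is handed in when it is done.

Besides the shell and the picture viewer there is one more tool, called as name([rows], argument=value, ...), one row to a line, values as JSON. step_arm: Moves the arm, as the interface text tells. Its arguments: {"type":"object","properties":{"series":{"type":"array","items":{"type":"array","items":{"type":"number"}}},"squeeze":{"type":"number"}},"required":["series"]}

```bash
mkdir -p pics; ls
cat > h.py <<'E'
import numpy as np, cv2
from workcell import telemetry, vision, ctrl
def ray(cam,u,v,P=None):
    P=P or vision.camera_params(cam); K=np.array(P["intrinsics"]); T=np.array(P["world_to_cam"])
    d=np.array([(u-K[0,2])/K[0,0],(v-K[1,2])/K[1,1]]); s=d.copy()
    for _ in range(20): s=d/(1+P["k1"]*(s@s))
    R=T[:3,:3]; o=-R.T@T[:3,3]; return o,R.T@np.array([s[0],s[1],1])
def onz(cam,u,v,z,P=None):
    o,d=ray(cam,u,v,P); return o+d*(z-o[2])/d[2]
def pix(cam,p,P=None):
    P=P or vision.camera_params(cam); K=np.array(P["intrinsics"]); T=np.array(P["world_to_cam"])
    c=T[:3,:3]@np.asarray(p)+T[:3,3]; s=c[:2]/c[2]; s=s*(1+P["k1"]*(s@s)); return K[:2,:2]@s+K[:2,2]
def snap(cam,name):
    P=vision.camera_params(cam); im=vision.read_camera(cam); cv2.imwrite(f"pics/{name}.png",im); return im,P
E
python3 - <<'E'
from h import *
a,P=snap("top","top0"); b,Q=snap("scene","scene0"); w,W=snap("wrist","wrist0")
for p in (P,Q,W): print(np.round(p["intrinsics"],1).tolist(),p["k1"],np.round(-np.array(p["world_to_cam"])[:3,:3].T@np.array(p["world_to_cam"])[:3,3],3))
cv2.imwrite("pics/t0.png",cv2.resize(a,(800,600),interpolation=cv2.INTER_CUBIC))
cv2.imwrite("pics/s0.png",cv2.resize(b,(800,600),interpolation=cv2.INTER_CUBIC))
print(telemetry.read_state())
E
```

```text
pics
[[491.7, 0.0, 251.5], [0.0, 491.7, 184.5], [0.0, 0.0, 1.0]] 0.04006078310599728 [0.247 0.072 1.979]
[[407.0, 0.0, 256.9], [0.0, 407.0, 189.6], [0.0, 0.0, 1.0]] -0.02273807818906174 [-0.074  0.979  0.782]
[[285.5, 0.0, 254.6], [0.0, 285.5, 192.5], [0.0, 0.0, 1.0]] -0.052472797917989096 [0.116 0.517 0.373]
{'time_s': 0.15, 'joint_pos': array([ 1.06404269e+00,  3.42580166e-01,  1.52477131e+00,  2.17719473e-05,
        1.27539923e+00, -1.45993050e-01]), 'dq': array([ 0.00034493, -0.00273165, -0.00292901,  0.00059138,  0.0006541 ,
       -0.00120013]), 'effort': array([ 1.08070966e-03, -4.33903098e+01, -2.46147287e+01, -1.54324480e-04,
        5.66944247e-03, -6.62683220e-06]), 'ee_pos': array([0.18515112, 0.49097099, 0.2387857 ]), 'ee_rot': array([[ 3.52991570e-01,  9.35626322e-01, -5.80261947e-04],
       [ 9.35625804e-01, -3.52991997e-01, -1.00240448e-03],
       [-1.14270384e-03, -1.89067719e-04, -9.99999329e-01]]), 'force': array([-0.23278494,  0.36909767,  0.14741353]), 'wrist_torque': array([0.04056746, 0.03657182, 0.00308243]), 'gripper_width': 1.0045255577966175}
```

View pics/t0.png

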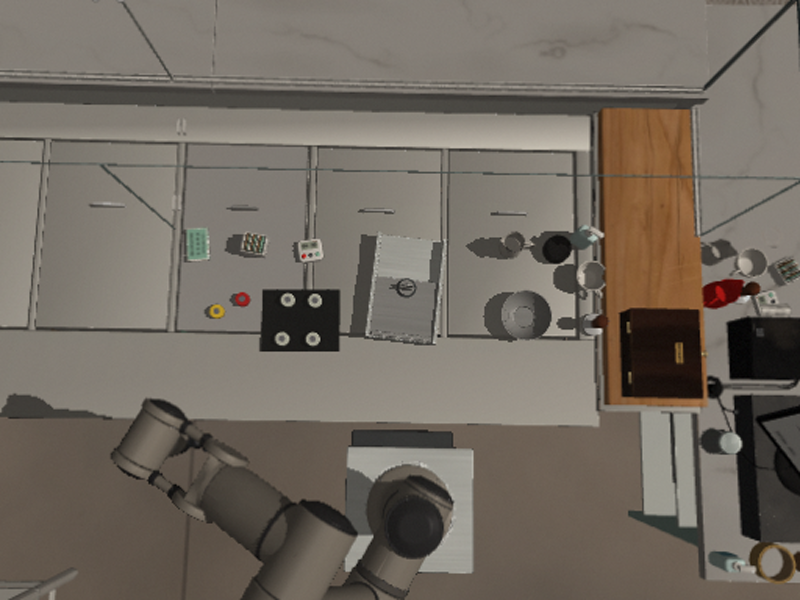

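View pics/s0.png

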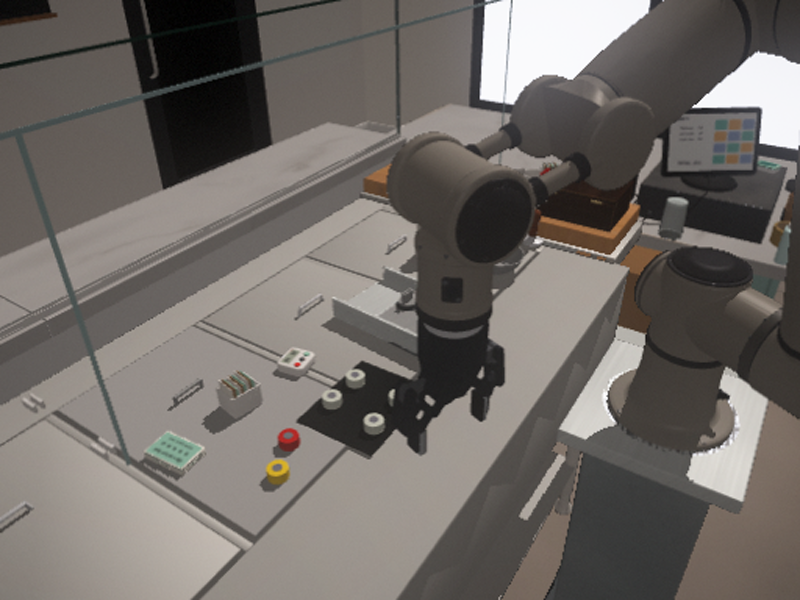

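The top view (800x600 scale) shows these items:
- Cassette at about (405,290), stud at (405,287), bowl at (525,315).
- Mat at (300,320) with white blocks at (288,299), (315,299), (282,338) and (313,338).
- Red (241,298) and yellow (216,311) decoys are off the mat.
- Timer (309,250), jug (513,243), lids (556,249), caddy (254,243).

I'll take coarse positions from this view, then look closely with the wrist camera.

Run:
```python
from h import *
P=vision.camera_params("top"); s=0.64
for n,u,v,z in [("stud",405,287,.07),("bowlrim",525,315,.045),("b",288,299,.02),("b",315,299,.02),("b",282,338,.02),("b",313,338,.02),("railTL",378,234,.048),("TR",443,241,.04),("BR",437,343,.048),("BL",367,336,.048),("timer",309,250,.02),("jug",513,243,.08),("lids",556,249,.04),("caddy",254,243,.06)]:
    print(n,np.round(onz("top",u*s,v*s,z,P),3))
W=vision.camera_params("wrist"); T=np.array(W["world_to_cam"]); S=telemetry.read_state()
R=S["ee_rot"]; print("cam in tool",R.T@(-T[:3,:3].T@T[:3,3]-S["ee_pos"]), "\n",np.round(T[:3,:3]@R,3))
```

```text
stud [0.55  0.023 0.07 ]
bowlrim [ 0.488 -0.283  0.045]
b [0.52  0.322 0.02 ]
b [0.522 0.252 0.02 ]
b [0.42  0.333 0.02 ]
b [0.421 0.254 0.02 ]
railTL [0.69  0.094 0.048]
TR [ 0.677 -0.074  0.04 ]
BR [ 0.412 -0.06   0.048]
BL [0.427 0.116 0.048]
timer [0.65  0.272 0.02 ]
jug [ 0.666 -0.248  0.08 ]
lids [ 0.662 -0.365  0.04 ]
caddy [0.657 0.408 0.06 ]
cam in tool [-0.00031439 -0.07390536 -0.13453694] 
 [[ 1.    -0.001  0.001]
 [ 0.001  0.957 -0.289]
 [-0.001  0.289  0.957]]
```

View pics/wrist0.png

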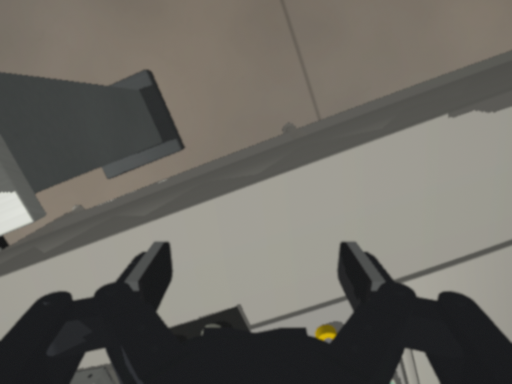

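The wrist view shows only the counter edge, with the yellow decoy at (328,330). The coarse layout matches the expected sizes, so I'll move the wrist camera over the cassette and mat.

step_arm([
  [0,0,-0.16,3.35,-4.1,1.6,1],
  [0,0,-0.16,3.35,-4.1,1.6,1],
  [0,0,-0.16,3.35,-4.1,1.6,1],
  [0,0,-0.16,3.35,-4.1,1.6,1],
  [0,0,-0.16,3.35,-4.1,1.6,1],
  [0,0,-0.16,3.35,-4.1,1.6,1],
  [0,0,-0.16,3.35,-4.1,1.6,1],
  [0,0,-0.16,3.35,-4.1,1.6,1],
  [0,0,0,3.35,-4.1,1.6,1],
  [0,0,0,3.35,-4.1,1.6,1],
  [0,0,0,0,0,0,1],
  [0,0,0,0,0,0,1],
])

```text
time_s: 1.65
ee_pos: [0.5199, 0.0814, 0.3987]
ee_rot: [[0.998, -0.07, -0.001], [-0.07, -0.998, 0.0], [-0.001, -0.0, -1.0]]
force: [-0.0, -0.6, 0.4]
gripper_width: 0.995
```

Run:
```python
from h import *
import json
b,W=snap("wrist","w1"); json.dump({k:np.array(v).tolist() for k,v in W.items()},open("w1.json","w"))
cv2.imwrite("pics/w1b.png",cv2.resize(b,(800,600),interpolation=cv2.INTER_CUBIC))
```

```text
(no output)
```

View pics/w1b.png

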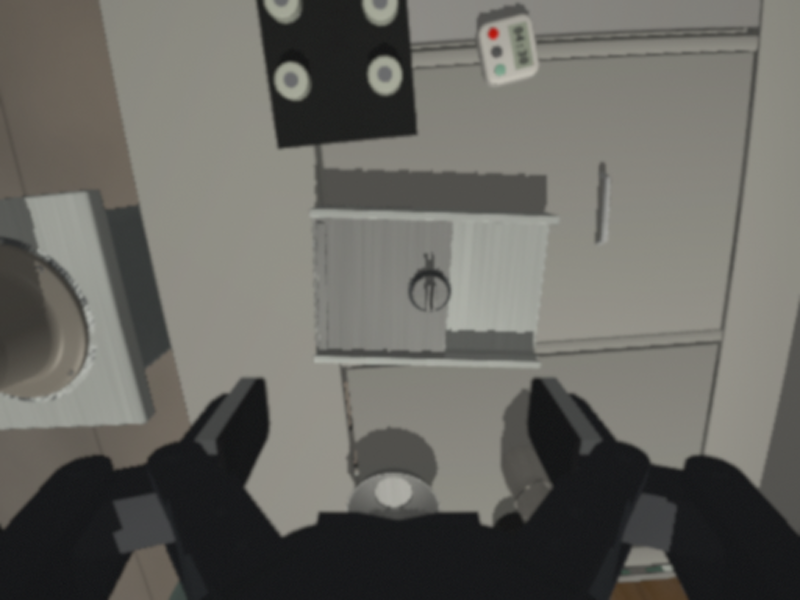

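The wrist view (800x600) shows:
- Cassette rails from (313,213) to (556,218) and from (316,360) to (537,365).
- Stud flange at (430,291), with its fin across.
- Four white pucks on the black mat and the timer at (507,48).

Run:
```python
from h import *
import json
W=json.load(open("w1.json")); s=.64
for n,u,v,z in [("railL near",313,213,.048),("railL far",556,218,.048),("railR near",316,360,.048),("railR far",538,365,.048),("flange",430,291,.051),("fin top",430,268,.073),("b",292,78,.02),("b",385,73,.02),("b",282,4,.02),("bowl",394,492,.005),("timer",507,48,.02)]:
    print(n,np.round(onz("wrist",u*s,v*s,z,W),4))
```

```text
railL near [0.4298 0.113  0.048 ]
railL far [0.6917 0.0899 0.048 ]
railR near [ 0.4119 -0.0584  0.048 ]
railR far [ 0.6757 -0.0835  0.048 ]
flange [0.5509 0.018  0.051 ]
fin top [0.551  0.0494 0.073 ]
b [0.4187 0.2536 0.02  ]
b [0.5174 0.2509 0.02  ]
b [0.4171 0.325  0.02  ]
bowl [ 0.4876 -0.2911  0.005 ]
timer [0.6463 0.267  0.02  ]
```

step_arm([
  [0,0,-0.02,0.6,-1.26,-4,1],
  [0,0,0,0.6,-1.26,-4,1],
  [0,0,0,0.6,-1.26,-4,1],
  [0,0,0,0.6,-1.26,-4,1],
  [0,0,0,0.7,-1.26,-4,1],
  [0,0,0,0,0,0,1],
  [0,0,0,0,0,0,1],
])

```text
time_s: 2.58
ee_pos: [0.5516, 0.0193, 0.201]
ee_rot: [[0.996, -0.089, 0.002], [-0.089, -0.996, 0.0], [0.002, -0.0, -1.0]]
force: [-0.1, 0.1, 0.5]
gripper_width: 0.997
```

Run:
```python
from h import *
import json
b,W=snap("wrist","w2"); json.dump({k:np.array(v).tolist() for k,v in W.items()},open("w2.json","w"))
cv2.imwrite("pics/w2b.png",cv2.resize(b,(800,600),interpolation=cv2.INTER_CUBIC))
print(pix("wrist",[.551,.018,.051],W)/.64)
```

```text
[397.07593461 284.24659991]
```

View pics/w2b.png

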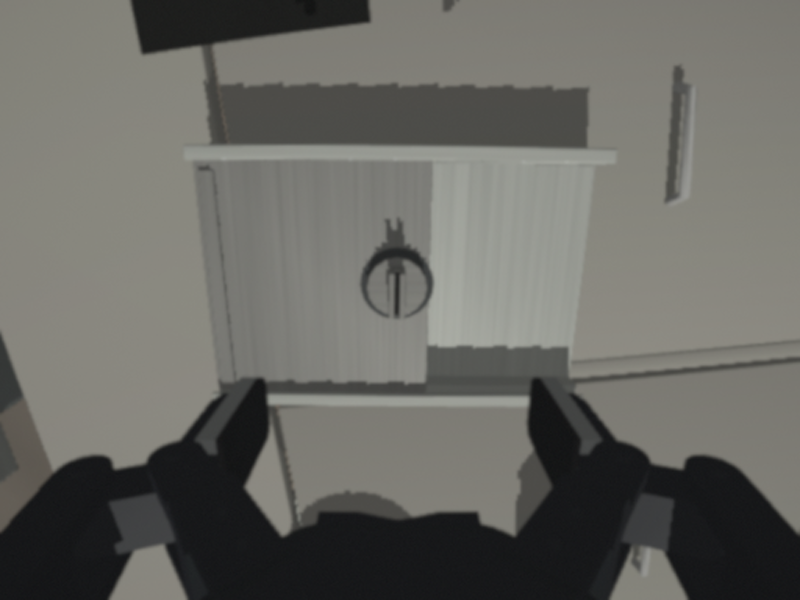

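The stud flange is a ring centred near (397,282) with its slot from (396,273) to (398,318). The upper rail's outer edge runs from (185,146) to (615,151), and the shutter's far edge is at x≈430.

Run:
```python
from h import *
import json
W=json.load(open("w2.json")); s=.64
f=lambda u,v,z: onz("wrist",u*s,v*s,z,W)
for n,u,v,z in [("railL near out",185,146,.048),("railL far out",615,151,.048),("railR near in",230,396,.048),("railR in",530,396,.048),("flange51",397,282,.051),("slot a",396,273,.073),("slot b",398,318,.073)]:
    print(n,np.round(f(u,v,z),4))
b=cv2.imread("pics/w2.png"); c=b[120:220,200:310]
cv2.imwrite("pics/w2c.png",cv2.resize(c,None,fx=6,fy=6,interpolation=cv2.INTER_CUBIC))
# rail edge fit: top edge of bright rail
g=cv2.cvtColor(b,cv2.COLOR_BGR2GRAY).astype(float)
for lo,hi,sg in ((85,100,1),(92,112,-1),(245,262,1),(250,268,-1)):
    pts=[]
    for u in range(135,380,4):
        if lo>200 and not 180<u<330: continue
        d=sg*np.diff(g[lo:hi,u]); k=int(d.argmax()); pts.append((u,lo+k+1.0))
    w=np.array([onz("wrist",u,v,.048,W)[:2] for u,v in pts])
    vx,vy,x0,y0=cv2.fitLine(w.astype(np.float32),cv2.DIST_HUBER,0,.001,.001).ravel()
    print(lo,"yaw",np.arctan2(vy*np.sign(vx),abs(vx)),"y at x=.55",y0+(.55-x0)*vy/vx, "rms",np.std((w-[x0,y0])@[-vy,vx]))
```

```text
railL near out [0.4279 0.1172 0.048 ]
railL far out [0.6937 0.0908 0.048 ]
railR near in [ 0.4225 -0.0556  0.048 ]
railR in [ 0.6396 -0.0747  0.048 ]
flange51 [0.5511 0.0195 0.051 ]
slot a [0.5515 0.0308 0.073 ]
slot b [0.5502 0.0021 0.073 ]
85 yaw -0.0955989 y at x=.55 0.10559858 rms 0.00022237298062466893
92 yaw -0.099794075 y at x=.55 0.09679891 rms 0.0011788917933587457
245 yaw -0.08995098 y at x=.55 -0.065857284 rms 0.0006362376027590514
250 yaw -0.09362705 y at x=.55 -0.0747267 rms 0.00033269287938701806
```

View pics/w2c.png

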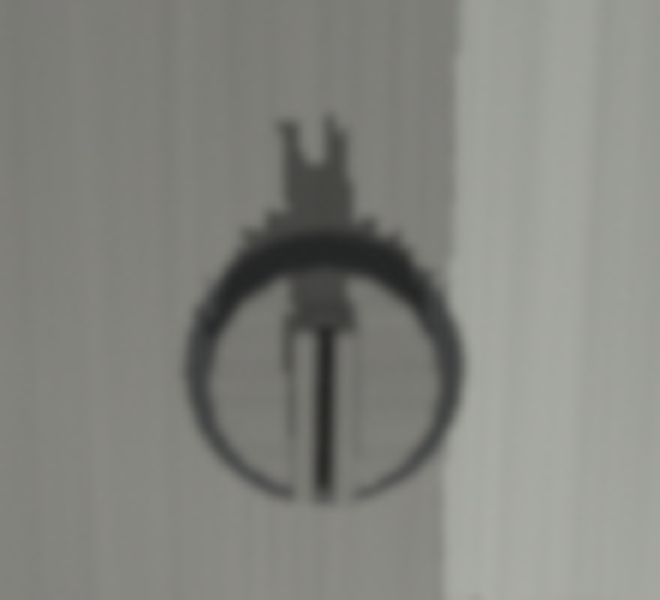

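The midline between the rails and the slot centre agree: stud at about (0.551, 0.016), cassette yaw about -0.0945, rail span 180 mm as specified. The slot is 29 mm long and lies across, so the stud is caught. I'll go down and grip the fin.

step_arm([
  [0,0,-0.005,-0.08,-0.33,-3,0.2],
  [0,0,0,0,0,-4,0],
  [0,0,0,0,0,-4,0],
  [0,0,0,0,0,-2,0],
  [0,0,0,0,0,-0.9,0],
  [0,0,0,0,0,0,0],
  [0,0,0,0,0,0,-1],
  [0,0,0,0,0,0,-1],
  [0,0,0,0,0,0,-1],
  [0,0,0,0,0,0,-1],
  [0,0,0,0,0,0,-1],
], squeeze=40)

```text
time_s: 4.0
ee_pos: [0.5511, 0.0149, 0.0614]
ee_rot: [[0.995, -0.095, 0.002], [-0.095, -0.995, -0.0], [0.002, -0.0, -1.0]]
force: [-0.6, 0.2, 6.4]
gripper_width: 0.103
```

step_arm([
  [0,0,0,0,0,-0.3,-1],
  [0,0,0,0,0,-0.25,-1],
  [0,0,0,0,0,0,-1],
])

```text
time_s: 4.38
ee_pos: [0.5514, 0.0149, 0.0561]
ee_rot: [[0.995, -0.095, 0.003], [-0.095, -0.995, -0.0], [0.003, -0.0, -1.0]]
force: [-1.6, -1.1, 9.6]
gripper_width: 0.104
```

Force of 9.6 N corresponds to 12 mm depth. Next I'll turn it back counter-clockwise.

step_arm([
  [0,0,0.15,0,0,0,-1],
  [0,0,0.15,0,0,0,-1],
  [0,0,0.15,0,0,0,-1],
  [0,0,0.15,0,0,0,-1],
  [0,0,0.15,0,0,0,-1],
  [0,0,0.15,0,0,0,-1],
  [0,0,0.15,0,0,0,-1],
  [0,0,0.15,0,0,0,-1],
  [0,0,0.15,0,0,0,-1],
  [0,0,0.15,0,0,0,-1],
  [0,0,0.07,0,0,0,-1],
  [0,0,0,0,0,0,-1],
])

```text
time_s: 5.88
ee_pos: [0.5525, 0.0162, 0.0566]
ee_rot: [[0.095, 0.995, 0.005], [0.995, -0.095, 0.002], [0.002, 0.005, -1.0]]
force: [1.3, 6.5, 8.1]
gripper_width: 0.11
```

step_arm([
  [0,0,0,0,0.1,0.4,-1],
  [0,0,0,0,0,0.4,-1],
  [0,0,0,0,0,0.4,-1],
  [0,0,0,0,0,0,-1],
  [0,0,0,0,0,0,-1],
])

```text
time_s: 6.5
ee_pos: [0.5522, 0.0164, 0.0677]
ee_rot: [[0.096, 0.995, 0.004], [0.995, -0.096, 0.001], [0.001, 0.004, -1.0]]
force: [5.0, 4.7, 2.2]
gripper_width: 0.105
```

step_arm([
  [0,0,0,0,0.05,0.1,-1],
  [0,0,0,0,0,0,-1],
  [0,0,0,1.0,-0.09,0,-1],
  [0,0,0,1.5,-0.14,0,-1],
  [0,0,0,1.5,-0.14,0,-1],
  [0,0,0,0,0,0,-1],
])

```text
time_s: 7.25
ee_pos: [0.5916, 0.0126, 0.0677]
ee_rot: [[0.096, 0.995, 0.001], [0.995, -0.096, 0.0], [0.0, 0.001, -1.0]]
force: [1.3, 1.6, 1.7]
gripper_width: 0.116
```

step_arm([
  [0,0,0,1.8,-0.17,0,-1],
  [0,0,0,1.8,-0.17,0,-1],
  [0,0,0,1.8,-0.17,0,-1],
  [0,0,0,1.5,-0.14,0,-1],
  [0,0,0,0.4,-0.04,0,-1],
  [0,0,0,0,0,0,-1],
  [0,0,0,0,0,0,-1],
])

```text
time_s: 8.12
ee_pos: [0.6633, 0.0056, 0.068]
ee_rot: [[0.096, 0.995, 0.0], [0.995, -0.096, -0.0], [-0.0, 0.0, -1.0]]
force: [1.6, -1.1, 0.5]
gripper_width: 0.106
```

step_arm([
  [0,0,0,0.3,-0.03,0,-1],
  [0,0,0,0.2,-0.02,0,-1],
  [0,0,0,0,0,0,-1],
])

```text
time_s: 8.5
ee_pos: [0.6641, 0.0056, 0.0661]
ee_rot: [[0.095, 0.995, -0.011], [0.995, -0.095, 0.001], [-0.0, -0.011, -1.0]]
force: [-11.9, -1.1, 2.7]
gripper_width: 0.105
```

The shutter is fully open: 112 mm of travel and the end stop was felt. Next I'll release, rise and look into the bin.

step_arm([
  [0,0,0,-0.4,0.04,0,-1],
  [0,0,0,0,0,0,0],
  [0,0,0,0,0,0,0],
  [0,0,0,0,0,0,0],
  [0,0,0,0,0,4,0],
  [0,0,0,-1,0,5,0.2],
  [0,0,0,-3,0.5,5,1],
  [0,0,0,-4,0.5,3,1],
  [0,0,0,-4,0.5,0,1],
  [0,0,0,0,0,0,1],
  [0,0,0,0,0,0,1],
])

```text
time_s: 9.88
ee_pos: [0.5452, 0.0206, 0.2381]
ee_rot: [[0.096, 0.995, 0.001], [0.995, -0.096, -0.0], [0.0, 0.001, -1.0]]
force: [-0.9, 0.4, 0.3]
gripper_width: 1.003
```

Run:
```python
from h import *
import json
b,W=snap("wrist","w3"); json.dump({k:np.array(v).tolist() for k,v in W.items()},open("w3.json","w"))
cv2.imwrite("pics/w3b.png",cv2.resize(b,(800,600),interpolation=cv2.INTER_CUBIC))
c,s=np.cos(-.0945),np.sin(-.0945); R=np.array([[c,-s],[s,c]]); O=np.array([.551,.016])-R@[.078,0]; print("bin origin",O)
```

```text
bin origin [0.47334802 0.02336003]
```

View pics/w3b.png

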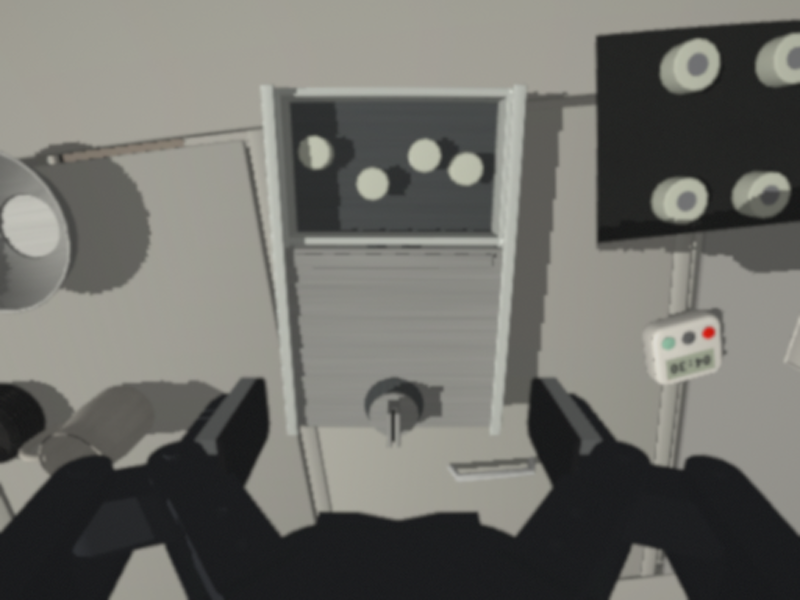

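The bin is open and holds four hubs, at (315,153, half in shadow), (372,184), (425,155) and (466,169). The pucks on the mat are at (692,65), (790,60), (680,200) and (763,193). The bowl is at left.

```bash
cat >> h.py <<'E'
c_,s_=np.cos(-.0945),np.sin(-.0945); RC=np.array([[c_,-s_],[s_,c_]]); O=np.array([.4733,.0234])
def cas(p): return RC.T@(np.asarray(p)[:2]-O)
def wor(q): return RC@np.asarray(q)+O
E
python3 - <<'E'
from h import *
import json
W=json.load(open("w3.json")); b=cv2.imread("pics/w3.png"); s=.64
g=cv2.cvtColor(b,cv2.COLOR_BGR2GRAY)
print([g[int(v*s),int(u*s)] for u,v in [(315,153),(308,153),(322,150),(372,184),(425,155),(400,120),(310,200)]])
roi=g[64:148,188:318]; m=(roi>125).astype(np.uint8)
n,l,st,ce=cv2.connectedComponentsWithStats(m)
for i in range(1,n):
    if 40<st[i,4]<800:
        u,v=ce[i]+[188,64]; p=onz("wrist",u,v,.026,W); print("hub",st[i],np.round([u/s,v/s],0),np.round(p,4),np.round(cas(p),4))
for n,u,v,z in [("bin corner in far-left?",297,100,.034),("blk",697,65,.023),("blk",795,58,.023),("blk",686,200,.023),("blk",770,195,.023),("stud",393,408,.08),("bowlL",30,225,.005)]:
    p=onz("wrist",u*s,v*s,z,W); print(n,np.round(p,4),np.round(cas(p),4))
cv2.imwrite("pics/w3c.png",cv2.resize(b[55:155,180:325],None,fx=5,fy=5,interpolation=cv2.INTER_CUBIC))
E
```

```text
[np.uint8(190), np.uint8(126), np.uint8(189), np.uint8(188), np.uint8(188), np.uint8(76), np.uint8(45)]
hub [  9  23  15  21 248] [318. 151.] [ 0.4549 -0.031   0.026 ] [-0.0132 -0.0559]
hub [ 73  25  21  21 352] [423. 155.] [0.465  0.0469 0.026 ] [-0.0105  0.0226]
hub [ 99  34  22  21 358] [465. 169.] [0.4777 0.0773 0.026 ] [-0.0007  0.0541]
hub [ 40  43  21  21 335] [372. 183.] [0.4816 0.0063 0.026 ] [ 0.0099 -0.0162]
hub [127  47   3  37  77] [494. 207.] [0.508 0.098 0.026] [0.0275 0.0775]
bin corner in far-left? [ 0.4192 -0.0394  0.034 ] [-0.0479 -0.0676]
blk [0.4181 0.2522 0.023 ] [-0.0765  0.2225]
blk [0.4169 0.3293 0.023 ] [-0.085   0.2992]
blk [0.516  0.2502 0.023 ] [0.0211 0.2298]
blk [0.5173 0.3202 0.023 ] [0.0158 0.2996]
stud [0.642  0.0074 0.08  ] [ 0.1695 -0.    ]
bowlL [ 0.4854 -0.289   0.005 ] [ 0.0415 -0.3099]
```

View pics/w3c.png

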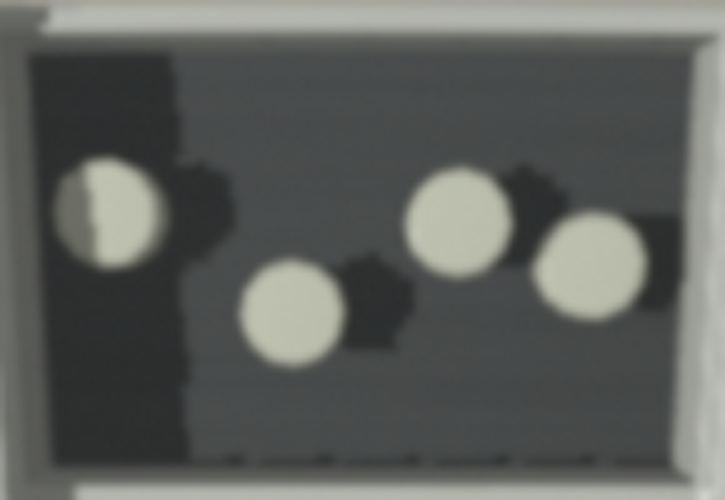

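All four hubs measure about 24 mm across and sit inside the bin. I'll rotate so the jaws run along the cassette's x and hover over the hub at (0.455, -0.034).

step_arm([
  [0,0,-0.1745,-1,-0.61,-1.31,-0.15],
  [0,0,-0.1745,-1,-0.61,-1.31,-0.15],
  [0,0,-0.1745,-1,-0.61,-1.31,-0.15],
  [0,0,-0.1745,-1,-0.61,-1.31,-0.15],
  [0,0,-0.1745,-1,-0.61,-1.31,-0.15],
  [0,0,-0.1745,-1,-0.61,-1.31,-0.15],
  [0,0,-0.1745,-1,-0.61,-1.31,-0.15],
  [0,0,-0.1745,-1,-0.61,-1.31,-0.15],
  [0,0,-0.1745,-1,-0.61,-1.31,-0.15],
  [0,0,0,0,0,0,-0.15],
  [0,0,0,0,0,0,-0.15],
], squeeze=25)

```text
time_s: 11.3
ee_pos: [0.4557, -0.0344, 0.1201]
ee_rot: [[0.996, -0.092, 0.001], [-0.092, -0.996, -0.0], [0.001, 0.0, -1.0]]
force: [-0.4, -0.2, -0.0]
gripper_width: 0.422
```

step_arm([
  [0,0,0,0,0,-4,-0.15],
  [0,0,0,0,0,-4,-0.15],
  [0,0,0,0,0,-1.5,-0.15],
  [0,0,0,0,0,-0.7,-0.15],
  [0,0,0,0,0,0,-0.15],
  [0,0,0,0,0,0,-1],
  [0,0,0,0,0,0,-1],
  [0,0,0,0,0,0,-1],
])

```text
time_s: 12.3
ee_pos: [0.4553, -0.0343, 0.0187]
ee_rot: [[0.995, -0.095, 0.002], [-0.095, -0.995, -0.0], [0.002, 0.0, -1.0]]
force: [-0.2, 0.7, 7.1]
gripper_width: 0.265
```

step_arm([
  [0,0,0,0,0,2,-1],
  [0,0,0,0,0,4,-1],
  [0,0,0,0,0,5,-1],
  [0,0,0,1,-4.75,1,-1],
  [0,0,0,1,-4.75,0,-1],
  [0,0,0,1,-4.75,0,-1],
  [0,0,0,1,-4.75,0,-1],
  [0,0,0,0.9,-4.75,-3,-1],
  [0,0,0,0,0,0,-1],
])

```text
time_s: 13.42
ee_pos: [0.5023, -0.274, 0.1053]
ee_rot: [[0.995, -0.099, -0.003], [-0.099, -0.995, 0.002], [-0.003, -0.001, -1.0]]
force: [-0.6, 0.8, 0.3]
gripper_width: 0.27
```

step_arm([
  [0,0,0,0,0,-4,-1],
  [0,0,0,0,0,-2,-1],
  [0,0,0,0,0,0,-1],
  [0,0,0,0,0,0,-0.15],
  [0,0,0,0,0,0,-0.15],
  [0,0,0,0,0,5,-0.15],
  [0,0,0,-0.4,4.6,3,-0.15],
  [0,0,0,-0.4,5.8,0,-0.15],
  [0,0,0,-0.4,5.8,0,-0.15],
  [0,0,0,-0.4,5.8,0,-0.15],
  [0,0,0,-0.4,5.8,-3,-0.15],
  [0,0,0,0,0,0,-0.15],
])

```text
time_s: 14.92
ee_pos: [0.482, 0.0073, 0.0987]
ee_rot: [[0.996, -0.09, -0.002], [-0.09, -0.996, 0.001], [-0.003, -0.001, -1.0]]
force: [1.0, -1.1, 0.3]
gripper_width: 0.428
```

step_arm([
  [0,0,0,0,-0.1,-4,-0.15],
  [0,0,0,0,0,-3,-0.15],
  [0,0,0,0,0,-0.9,-0.15],
  [0,0,0,0,0,0,-0.15],
  [0,0,0,0,0,0,-1],
  [0,0,0,0,0,0,-1],
  [0,0,0,0,0,0,-1],
  [0,0,0,0,0,4,-1],
  [0,0,0,0,0,5,-1],
  [0,0,0,0,0,3,-1],
  [0,0,0,0,0,0,-1],
])

```text
time_s: 16.3
ee_pos: [0.4851, 0.0026, 0.1429]
ee_rot: [[0.995, -0.095, 0.006], [-0.095, -0.995, -0.001], [0.006, 0.0, -1.0]]
force: [-0.3, -0.3, 0.1]
gripper_width: 0.262
```

step_arm([
  [0,0,0,0.3,-5.2,0,-1],
  [0,0,0,0.3,-5.2,0,-1],
  [0,0,0,0.3,-5.2,0,-1],
  [0,0,0,0.3,-5.2,0,-1],
  [0,0,0,0.3,-5.2,0,-1],
  [0,0,0,0.3,-5.1,-3,-1],
  [0,0,0,0,0,-3,-1],
  [0,0,0,0,0,0,-1],
])

```text
time_s: 17.3
ee_pos: [0.4995, -0.3071, 0.0767]
ee_rot: [[0.995, -0.096, -0.006], [-0.096, -0.995, 0.005], [-0.006, -0.004, -1.0]]
force: [1.0, 0.4, -0.4]
gripper_width: 0.265
```

step_arm([
  [0,0,0,0,0,-3.2,-1],
  [0,0,0,0,0,0,-1],
  [0,0,0,0,0,0,-0.15],
  [0,0,0,0,0,0,-0.15],
  [0,0,0,0,0,6,-0.15],
  [0,0,0,-0.6,5.7,2.4,-0.15],
  [0,0,0,-0.6,5.9,0,-0.15],
  [0,0,0,-0.6,5.9,0,-0.15],
  [0,0,0,-0.6,5.9,0,-0.15],
  [0,0,0,-0.6,5.9,0,-0.15],
  [0,0,0,-0.5,5.9,-2,-0.15],
  [0,0,0,0,0,0,-0.15],
])

```text
time_s: 18.8
ee_pos: [0.4654, 0.0474, 0.1123]
ee_rot: [[0.996, -0.089, -0.001], [-0.089, -0.996, 0.001], [-0.001, -0.0, -1.0]]
force: [0.9, -0.1, -0.1]
gripper_width: 0.421
```

Run:
```python
from h import *
S=telemetry.read_state(); print(S["ee_pos"],S["gripper_width"])
```

```text
[0.46537777 0.04739244 0.11228082] 0.4209970788608818
```

step_arm([
  [0,0,0,0,0,-5,-0.15],
  [0,0,0,0,0,-3,-0.15],
  [0,0,0,0,0,-1.2,-0.15],
  [0,0,0,0,0,0,-0.15],
  [0,0,0,0,0,0,-1],
  [0,0,0,0,0,0,-1],
  [0,0,0,0,0,0,-1],
  [0,0,0,0,0,4,-1],
  [0,0,0,0,0,5,-1],
  [0,0,0,0,0,3,-1],
  [0,0,0,0,0,0,-1],
])

```text
time_s: 20.18
ee_pos: [0.4681, 0.0437, 0.1428]
ee_rot: [[0.995, -0.095, 0.006], [-0.095, -0.995, -0.0], [0.006, -0.0, -1.0]]
force: [0.3, 0.1, -0.5]
gripper_width: 0.268
```

step_arm([
  [0,0,0,0,-5.3,0,-1],
  [0,0,0,0,-5.3,0,-1],
  [0,0,0,0,-5.3,0,-1],
  [0,0,0,0,-5.3,0,-1],
  [0,0,0,0,-5.3,0,-1],
  [0,0,0,0,-5.1,-3,-1],
  [0,0,0,0,0,-3,-1],
  [0,0,0,0,0,0,-1],
])

```text
time_s: 21.18
ee_pos: [0.4646, -0.2712, 0.0772]
ee_rot: [[0.995, -0.097, -0.006], [-0.097, -0.995, 0.005], [-0.006, -0.004, -1.0]]
force: [-0.2, 0.0, 0.4]
gripper_width: 0.267
```

step_arm([
  [0,0,0,0,0,-3.0,-1],
  [0,0,0,0,0,0,-1],
  [0,0,0,0,0,0,-0.15],
  [0,0,0,0,0,0,-0.15],
  [0,0,0,0,0,6,-0.15],
  [0,0,0,0.2,5.8,2.4,-0.15],
  [0,0,0,0.2,5.8,0,-0.15],
  [0,0,0,0.2,5.8,0,-0.15],
  [0,0,0,0.2,5.8,0,-0.15],
  [0,0,0,0.2,5.8,0,-0.15],
  [0,0,0,0.3,5.8,-2,-0.15],
  [0,0,0,0,0,0,-0.15],
])

```text
time_s: 22.68
ee_pos: [0.4788, 0.0791, 0.114]
ee_rot: [[0.996, -0.089, -0.001], [-0.089, -0.996, 0.001], [-0.001, -0.0, -1.0]]
force: [0.7, -0.4, 0.9]
gripper_width: 0.423
```

step_arm([
  [0,0,0,-0.1,-0.15,-5,-0.15],
  [0,0,0,0,0,-3,-0.15],
  [0,0,0,0,0,-1.3,-0.15],
  [0,0,0,0,0,0,-0.15],
  [0,0,0,0,0,0,-1],
  [0,0,0,0,0,0,-1],
  [0,0,0,0,0,0,-1],
  [0,0,0,0,0,4,-1],
  [0,0,0,0,0,5,-1],
  [0,0,0,0,0,3,-1],
  [0,0,0,0,0,0,-1],
])

```text
time_s: 24.05
ee_pos: [0.4801, 0.074, 0.1437]
ee_rot: [[0.995, -0.095, 0.006], [-0.095, -0.995, -0.0], [0.006, -0.001, -1.0]]
force: [0.2, 0.3, -0.1]
gripper_width: 0.266
```

step_arm([
  [0,0,0,-0.1,-5.45,0,-1],
  [0,0,0,-0.1,-5.45,0,-1],
  [0,0,0,-0.1,-5.45,0,-1],
  [0,0,0,-0.1,-5.45,0,-1],
  [0,0,0,-0.1,-5.45,0,-1],
  [0,0,0,-0.1,-5.45,0,-1],
  [0,0,0,-0.1,-5.4,-3,-1],
  [0,0,0,0,0,-3,-1],
  [0,0,0,0,0,0,-1],
])

```text
time_s: 25.18
ee_pos: [0.4695, -0.3059, 0.0778]
ee_rot: [[0.995, -0.096, -0.006], [-0.096, -0.995, 0.005], [-0.006, -0.005, -1.0]]
force: [-0.4, -0.5, -0.5]
gripper_width: 0.26
```

step_arm([
  [0,0,0,0,0,-3.0,-1],
  [0,0,0,0,0,0,-1],
  [0,0,0,0,0,0,-0.15],
  [0,0,0,0,0,0,-0.15],
  [0,0,0,0,0,6,-0.15],
  [0,0,0,0,4,4.6,-0.15],
  [0,0,0,0,4,4.6,0.1],
  [0,0,0,0,4,4.6,0.1],
  [0,0,0,0,4,4.6,0.1],
  [0,0,0,0,6,1,0.1],
  [0,0,0,0,6,1,0.1],
  [0,0,0,0,6,1,0.1],
])

```text
time_s: 26.68
ee_pos: [0.4712, 0.0348, 0.3268]
ee_rot: [[0.995, -0.096, 0.003], [-0.096, -0.995, -0.0], [0.003, -0.0, -1.0]]
force: [0.5, 0.2, 0.1]
gripper_width: 0.55
```

step_arm([
  [0,0,0,0,6,1,0.1],
  [0,0,0,0,5.6,0,0.1],
  [0,0,0,0,0,0,0.1],
  [0,0,0,0,0,0,0.1],
])

```text
time_s: 27.18
ee_pos: [0.4714, 0.1489, 0.3357]
ee_rot: [[0.996, -0.094, 0.001], [-0.094, -0.996, -0.0], [0.001, 0.0, -1.0]]
force: [0.3, -0.1, -0.6]
gripper_width: 0.55
```

Run:
```python
from h import *
import json
b,W=snap("wrist","w4"); json.dump({k:np.array(v).tolist() for k,v in W.items()},open("w4.json","w"))
t,P=snap("top","t4")
g=t[150:240,200:390]
A=cv2.resize(b,(512*3//3,384)); B=cv2.resize(t[130:235,215:365],(512,358),interpolation=cv2.INTER_CUBIC)
cv2.imwrite("pics/c4.png",np.vstack([cv2.resize(A,(400,300)),cv2.resize(B,(400,280))]))
cv2.imwrite("pics/c4.png",np.hstack([cv2.resize(A,(400,300)),cv2.resize(B,(400,300))]))
```

View pics/c4.png

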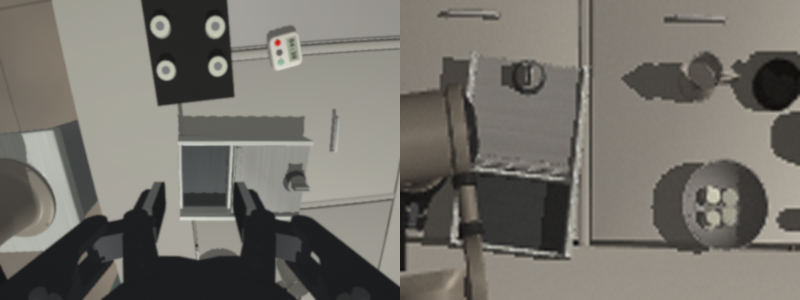

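The four hubs are in the bowl, right panel (712,205), and the bin looks empty. The four pucks on the mat are in the left panel at (160,27), (213,25), (165,70) and (217,66). They fit the description as white and on the mat, and the red and yellow ones are elsewhere.

```bash
cat >> h.py <<'E'
def blocks(b,W,show=None):
    g=cv2.cvtColor(b,cv2.COLOR_BGR2GRAY); hs=cv2.cvtColor(b,cv2.COLOR_BGR2HSV)
    c=cv2.HoughCircles(cv2.medianBlur(g,3),cv2.HOUGH_GRADIENT,1,20,param1=120,param2=12,minRadius=9,maxRadius=20)
    out=[]
    for u,v,r in (c[0] if c is not None else []):
        p=onz("wrist",u,v,.023,W)
        if .36<p[0]<.60 and .18<p[1]<.40: out.append((u,v,r,p))
    return out
E
python3 - <<'E'
from h import *
import json
W=json.load(open("w4.json")); b=cv2.imread("pics/w4.png"); g=cv2.cvtColor(b,cv2.COLOR_BGR2GRAY)
for u,v,r,p in blocks(b,W): print("hough",np.round([u,v,r],1),np.round(p,4))
n,l,st,ce=cv2.connectedComponentsWithStats((g[:110,175:305]>150).astype(np.uint8))
for i in range(1,n):
    if st[i,4]>60: print(st[i],np.round(onz("wrist",ce[i][0]+175,ce[i][1],.023,W),4))
cv2.imwrite("pics/c4b.png",cv2.resize(b[0:140,175:310],None,fx=4,fy=4,interpolation=cv2.INTER_CUBIC))
E
```

```text
hough [201.5  34.5  15.8] [0.4124 0.3281 0.023 ]
hough [277.5  84.5  13.2] [0.515  0.2499 0.023 ]
hough [212.5  90.5  12.7] [0.4182 0.2507 0.023 ]
hough [277.5  34.5  15.6] [0.5201 0.3177 0.023 ]
[   0    0   22  110 1402] [0.3777 0.2874 0.023 ]
[117   0  13  60 626] [0.5514 0.3247 0.023 ]
[ 18  21  24  27 426] [0.4172 0.3284 0.023 ]
[ 89  21  24  28 423] [0.5167 0.3182 0.023 ]
[ 92  73  24  25 367] [0.5163 0.2495 0.023 ]
[ 26  78  23  25 363] [0.418  0.2515 0.023 ]
[125  83   5  27 115] [0.5507 0.2302 0.023 ]
```

View pics/c4b.png

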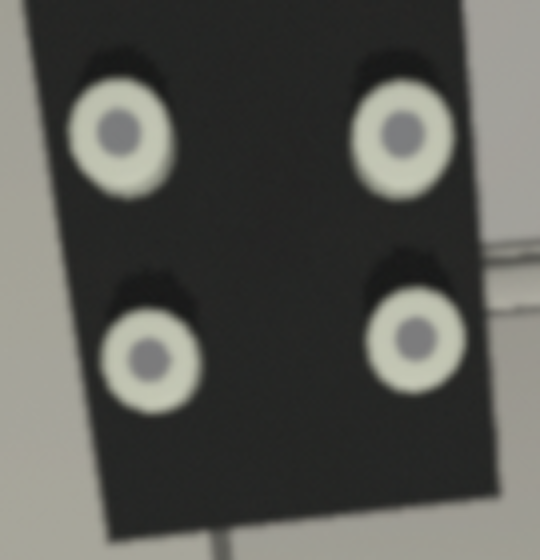

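Choices: pucks at (0.418,0.251), (0.517,0.250) and (0.5175,0.319). The one at (0.417,0.330) stays as the spare. Now moving over the first.

step_arm([
  [0,0,0,-1.06,2.04,-4.7,0.3],
  [0,0,0,-1.06,2.04,-4.7,0.3],
  [0,0,0,-1.06,2.04,-4.7,0.3],
  [0,0,0,-1.06,2.04,-4.7,0.3],
  [0,0,0,-1.06,2.04,-4.7,0.3],
  [0,0,0,0,0,0,0.3],
  [0,0,0,0,0,0,0.3],
], squeeze=30)

```text
time_s: 28.15
ee_pos: [0.4202, 0.2503, 0.1015]
ee_rot: [[0.995, -0.097, 0.002], [-0.097, -0.995, 0.0], [0.002, -0.001, -1.0]]
force: [1.0, 0.1, -0.6]
gripper_width: 0.646
```

Run:
```python
from h import *
b,W=snap("wrist","w5"); g=cv2.cvtColor(b,cv2.COLOR_BGR2GRAY)
for q in [(.418,.251),(.517,.250),(.5175,.319),(.417,.33)]: 
    u,v=pix("wrist",[*q,.023],W); print(q,np.round([u,v]),g[int(v),int(u)] if 0<=v<384 and 0<=u<512 else None)
for x in blocks(b,W): print(np.round(x[:3]),np.round(x[3],4))
print(telemetry.read_state()["ee_pos"])
```

```text
(0.418, 0.251) [252. 203.] 167
(0.517, 0.25) [377. 192.] 153
(0.5175, 0.319) [380. 101.] 152
(0.417, 0.33) [240.  98.] 157
[380. 190.  19.] [0.5189 0.2522 0.023 ]
[366. 104.  19.] [0.5078 0.3175 0.023 ]
[240.  98.  10.] [0.4171 0.3306 0.023 ]
[254. 200.  19.] [0.4204 0.2535 0.023 ]
[386.  94.  19.] [0.5217 0.324  0.023 ]
[0.42059378 0.25041683 0.10197193]
```

step_arm([
  [0,0,0,-0.1,0.1,-4,0.3],
  [0,0,0,0,0,-3,0.3],
  [0,0,0,0,0,-1.4,0.3],
  [0,0,0,0,0,0,0.3],
  [0,0,0,0,0,0,-1],
  [0,0,0,0,0,0,-1],
  [0,0,0,0,0,0,-1],
])

```text
time_s: 29.08
ee_pos: [0.4188, 0.2523, 0.0177]
ee_rot: [[0.995, -0.095, 0.003], [-0.095, -0.995, 0.001], [0.003, -0.001, -1.0]]
force: [-0.4, -1.9, 7.0]
gripper_width: 0.406
```

step_arm([
  [0,0,0,0,0,2,-1],
  [0,0,0,0,0,5,-1],
  [0,0,0,0,0,5,-1],
  [0,0,0,1,-5.58,0,-1],
  [0,0,0,1,-5.58,0,-1],
  [0,0,0,1,-5.58,0,-1],
  [0,0,0,1,-5.58,0,-1],
  [0,0,0,1,-5.58,0,-1],
  [0,0,0,0,0,0,-1],
  [0,0,0,0,0,0,-1],
])

```text
time_s: 30.32
ee_pos: [0.4675, -0.0268, 0.1364]
ee_rot: [[0.995, -0.096, 0.0], [-0.096, -0.995, 0.0], [0.0, -0.0, -1.0]]
force: [-0.4, 0.9, 0.7]
gripper_width: 0.403
```

step_arm([
  [0,0,0,0.1,0,-5,-1],
  [0,0,0,0,0,-4,-1],
  [0,0,0,0,0,-1.5,-1],
  [0,0,0,0,0,-0.8,-1],
  [0,0,0,0,0,0,-1],
])

```text
time_s: 30.95
ee_pos: [0.4687, -0.0261, 0.0232]
ee_rot: [[0.996, -0.094, -0.0], [-0.094, -0.996, 0.0], [-0.0, -0.0, -1.0]]
force: [-0.4, -0.8, 0.0]
gripper_width: 0.407
```

step_arm([
  [0,0,0,0,0,-0.2,-1],
  [0,0,0,0,0,0,0],
  [0,0,0,0,0,0,0.05],
  [0,0,0,0,0,5,0.05],
  [0,0,0,0,0,5,0.05],
  [0,0,0,0.95,5.55,2,0.3],
  [0,0,0,0.95,5.55,0,0.3],
  [0,0,0,0.95,5.55,0,0.3],
  [0,0,0,0.95,5.55,0,0.3],
  [0,0,0,0.95,5.55,-4,0.3],
  [0,0,0,0,0,0,0.3],
  [0,0,0,0,0,0,0.3],
])

```text
time_s: 32.45
ee_pos: [0.5152, 0.2448, 0.1051]
ee_rot: [[0.995, -0.095, -0.0], [-0.095, -0.995, -0.0], [-0.0, 0.0, -1.0]]
force: [0.4, 0.2, 0.8]
gripper_width: 0.65
```

Run:
```python
from h import *
b,W=snap("wrist","w6"); 
for q in [(.418,.251),(.517,.250),(.5175,.319),(.417,.33)]: print(q,np.round(pix("wrist",[*q,.023],W)))
for x in blocks(b,W): print(np.round(x[:3]),np.round(x[3],4))
cv2.imwrite("pics/w6b.png",b)
print(telemetry.read_state()["ee_pos"])
```

```text
(0.418, 0.251) [135. 205.]
(0.517, 0.25) [257. 195.]
(0.5175, 0.319) [249. 105.]
(0.417, 0.33) [112. 105.]
[248. 104.  11.] [0.5168 0.3197 0.023 ]
[256. 188.  19.] [0.5167 0.2566 0.023 ]
[112. 104.  10.] [0.4171 0.3308 0.023 ]
[326. 258.  16.] [0.5707 0.1879 0.023 ]
[0.5155969  0.24434576 0.10565758]
```

View pics/w6b.png

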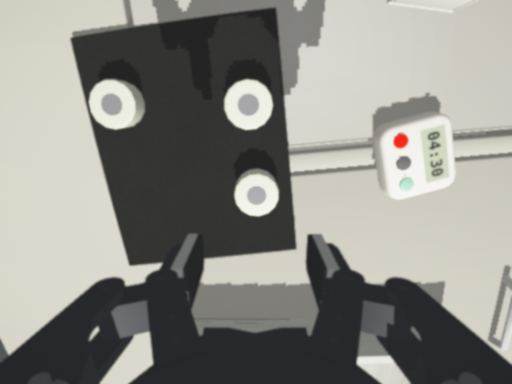

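Three pucks are left on the mat, at (112,104), (248,104) and (257,194). The next one, (257,194), gives (0.517,0.2505).

step_arm([
  [0,0,0,0.15,0.55,-3,0.3],
  [0,0,0,0,0,-4,0.3],
  [0,0,0,0,0,-1.7,0.3],
  [0,0,0,0,0,0,0.3],
  [0,0,0,0,0,0,-1],
  [0,0,0,0,0,0,-1],
  [0,0,0,0,0,0,-1],
])

```text
time_s: 33.38
ee_pos: [0.5181, 0.2508, 0.0198]
ee_rot: [[0.995, -0.095, 0.004], [-0.095, -0.995, 0.001], [0.003, -0.001, -1.0]]
force: [-0.6, -1.6, 6.4]
gripper_width: 0.407
```

step_arm([
  [0,0,0,0,0,2,-1],
  [0,0,0,0,0,5,-1],
  [0,0,0,0,0,5,-1],
  [0,0,0,-1.12,-5.68,0,-1],
  [0,0,0,-1.12,-5.68,0,-1],
  [0,0,0,-1.12,-5.68,0,-1],
  [0,0,0,-1.12,-5.68,0,-1],
  [0,0,0,0,0,0,-1],
  [0,0,0,0,0,0,-1],
])

```text
time_s: 34.5
ee_pos: [0.4723, 0.0236, 0.1385]
ee_rot: [[0.995, -0.096, 0.001], [-0.096, -0.995, 0.0], [0.001, -0.0, -1.0]]
force: [0.5, 0.6, -0.9]
gripper_width: 0.405
```

step_arm([
  [0,0,0,0.1,0,-5,-1],
  [0,0,0,0,0,-4,-1],
  [0,0,0,0,0,-1.8,-1],
  [0,0,0,0,0,-0.7,-1],
  [0,0,0,0,0,0,-1],
  [0,0,0,0,0,0,0],
  [0,0,0,0,0,0,0.05],
  [0,0,0,0,0,5,0.05],
  [0,0,0,0,0,5,0.05],
  [0,0,0,0,0,2,0.3],
])

```text
time_s: 35.75
ee_pos: [0.4743, 0.0233, 0.1462]
ee_rot: [[0.995, -0.095, 0.005], [-0.095, -0.995, -0.001], [0.005, 0.0, -1.0]]
force: [0.1, 0.1, -0.8]
gripper_width: 0.65
```

step_arm([
  [0,0,0,0.72,4.95,0,0.3],
  [0,0,0,0.72,4.95,0,0.3],
  [0,0,0,0.72,4.95,0,0.3],
  [0,0,0,0.72,4.95,0,0.3],
  [0,0,0,0.72,4.95,0,0.3],
  [0,0,0,0.72,4.95,-3.5,0.3],
  [0,0,0,0,0,0,0.3],
  [0,0,0,0,0,0,0.3],
])

```text
time_s: 36.75
ee_pos: [0.5161, 0.3201, 0.1082]
ee_rot: [[0.995, -0.095, 0.0], [-0.095, -0.995, -0.0], [0.0, 0.0, -1.0]]
force: [-0.3, -0.3, 0.3]
gripper_width: 0.647
```

Run:
```python
from h import *
b,W=snap("wrist","w7"); 
for q in [(.5175,.319),(.417,.33)]: print(q,np.round(pix("wrist",[*q,.023],W)))
for x in blocks(b,W): print(np.round(x[:3]),np.round(x[3],4))
# dark-grey dot detection via white comps
g=cv2.cvtColor(b,cv2.COLOR_BGR2GRAY); print(telemetry.read_state()["ee_pos"])
cv2.imwrite("pics/w7b.png",b[:260])
```

```text
(0.5175, 0.319) [257. 202.]
(0.417, 0.33) [133. 200.]
[136. 200.  19.] [0.4187 0.3294 0.023 ]
[258. 200.  19.] [0.5191 0.3208 0.023 ]
[354. 282.  11.] [0.5973 0.2342 0.023 ]
[0.51653647 0.31976884 0.10887141]
```

View pics/w7b.png

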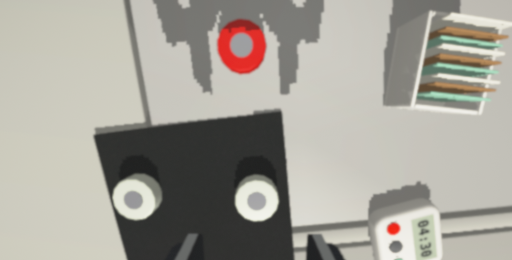

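Two pucks remain, at (257,199) and (134,199). The red one is off the mat at (241,45). I'll grip the one at (257,199).

step_arm([
  [0,0,0,0.1,0,-3,0.3],
  [0,0,0,0,0,-4,0.3],
  [0,0,0,0,0,-1.9,0.3],
  [0,0,0,0,0,0,0.3],
  [0,0,0,0,0,0,-1],
  [0,0,0,0,0,0,-1],
  [0,0,0,0,0,0,-1],
  [0,0,0,0,0,2,-1],
  [0,0,0,0,0,5,-1],
  [0,0,0,0,0,5,-1],
  [0,0,0,0,0,0,-1],
])

```text
time_s: 38.17
ee_pos: [0.5196, 0.3217, 0.1445]
ee_rot: [[0.995, -0.095, 0.01], [-0.095, -0.995, 0.004], [0.009, -0.005, -1.0]]
force: [0.6, 0.4, -0.8]
gripper_width: 0.402
```

step_arm([
  [0,0,0,-0.83,-4.97,0,-1],
  [0,0,0,-0.83,-4.97,0,-1],
  [0,0,0,-0.83,-4.97,0,-1],
  [0,0,0,-0.83,-4.97,0,-1],
  [0,0,0,-0.83,-4.97,0,-1],
  [0,0,0,0,0,0,-1],
  [0,0,0,0,0,0,-1],
])

```text
time_s: 39.05
ee_pos: [0.4757, 0.0722, 0.1389]
ee_rot: [[0.995, -0.096, 0.0], [-0.096, -0.995, 0.0], [0.0, -0.0, -1.0]]
force: [1.0, -0.3, -0.7]
gripper_width: 0.403
```

step_arm([
  [0,0,0,0.2,0,-5,-1],
  [0,0,0,0,0,-4,-1],
  [0,0,0,0,0,-1.8,-1],
  [0,0,0,0,0,-0.8,-1],
  [0,0,0,0,0,0,-1],
  [0,0,0,0,0,0,0],
  [0,0,0,0,0,0,0.05],
  [0,0,0,0,0,5,0.05],
  [0,0,0,0,0,5,0.05],
  [0,0,0,0,-4,6,0.3],
  [0,0,0,0,-6,4,0],
  [0,0,0,0,0,0,0],
])

```text
time_s: 40.55
ee_pos: [0.4793, -0.0176, 0.2128]
ee_rot: [[0.995, -0.099, 0.007], [-0.099, -0.995, -0.002], [0.007, 0.001, -1.0]]
force: [-1.2, -0.6, -0.7]
gripper_width: 0.497
```

Run:
```python
from h import *
import json
b,W=snap("wrist","w8"); t,_=snap("top","t8"); json.dump({k:np.array(v).tolist() for k,v in W.items()},open("w8.json","w"))
cv2.imwrite("pics/c8.png",np.hstack([cv2.resize(b,(400,300),interpolation=cv2.INTER_AREA),cv2.resize(t[130:235,150:300],(400,300),interpolation=cv2.INTER_CUBIC)]))
```

```text
(no output)
```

View pics/c8.png

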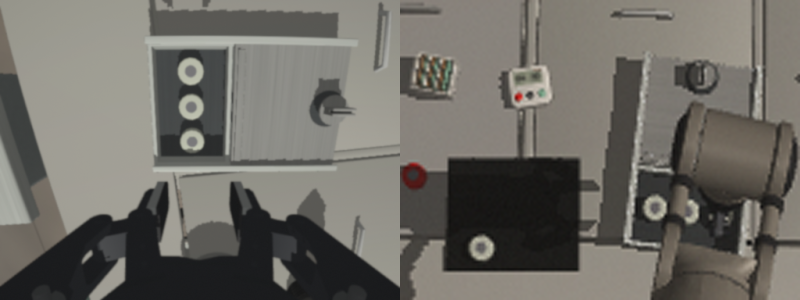

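Three pucks are flat in the bin, at left panel (190,71), (191,106) and (192,140). The spare is on the mat and the stud is up. Back to the stud.

step_arm([
  [0,0,0.1745,2,0.3,0,-0.2],
  [0,0,0.1745,2,0.3,0,-0.2],
  [0,0,0.1745,2,0.3,0,-0.2],
  [0,0,0.1745,2,0.3,-1,-0.2],
  [0,0,0.1745,2,0.3,-1,-0.2],
  [0,0,0.1745,2,0.3,-1,-0.2],
  [0,0,0.1745,2,0.3,-2,-0.2],
  [0,0,0.1745,2,0.3,-2,-0.2],
  [0,0,0.1745,2,0.3,-2,-0.2],
  [0,0,0,0,0,0,-0.2],
  [0,0,0,0,0,0,-0.2],
])

```text
time_s: 42.02
ee_pos: [0.6569, 0.0133, 0.1192]
ee_rot: [[0.098, 0.995, -0.002], [0.995, -0.098, 0.0], [0.0, -0.002, -1.0]]
force: [-0.4, 1.1, 0.3]
gripper_width: 0.399
```

step_arm([
  [0,0,0,0.6,-0.8,0,-0.2],
  [0,0,0,0,0,-3,-0.2],
  [0,0,0,0,0,-2,-0.2],
  [0,0,0,0,0,0,-0.2],
  [0,0,0,0,0,0,-1],
  [0,0,0,0,0,0,-1],
  [0,0,0,0,0,0,-1],
  [0,0,0,0,0,0,-1],
], squeeze=40)

```text
time_s: 43.02
ee_pos: [0.6647, 0.0051, 0.0709]
ee_rot: [[0.096, 0.995, 0.003], [0.995, -0.096, 0.001], [0.001, 0.003, -1.0]]
force: [1.7, 5.0, 1.9]
gripper_width: 0.105
```

step_arm([
  [0,0,0,0,0.1,0.1,-1],
  [0,0,0,-1.6,0.15,0,-1],
  [0,0,0,-1.6,0.15,0,-1],
  [0,0,0,-1.6,0.15,0,-1],
  [0,0,0,-1.6,0.15,0,-1],
  [0,0,0,-1.6,0.15,0,-1],
  [0,0,0,-1.6,0.15,0,-1],
  [0,0,0,-1.4,0.13,0,-1],
  [0,0,0,0,0,0,-1],
  [0,0,0,0,0,0,-1],
])

```text
time_s: 44.28
ee_pos: [0.5536, 0.016, 0.0711]
ee_rot: [[0.096, 0.995, 0.0], [0.995, -0.096, 0.001], [0.001, 0.0, -1.0]]
force: [-0.1, 6.1, 1.5]
gripper_width: 0.106
```

step_arm([
  [0,0,0,-0.2,0.02,0,-1],
  [0,0,0,-0.15,0.05,0,-1],
  [0,0,0,0,0,0,-1],
])

```text
time_s: 44.65
ee_pos: [0.5532, 0.0161, 0.0716]
ee_rot: [[0.096, 0.995, 0.007], [0.995, -0.096, -0.0], [0.0, 0.007, -1.0]]
force: [8.3, 4.1, -2.4]
gripper_width: 0.105
```

Firmly shut: the stop was felt at 8 N. Now pressing.

step_arm([
  [0,0,0,0,0,-0.4,-1],
  [0,0,0,0,0,-0.5,-1],
  [0,0,0,0,0,-0.3,-1],
  [0,0,0,0,0,0,-1],
  [0,0,0,0,0,0,-1],
])

```text
time_s: 45.28
ee_pos: [0.5534, 0.0161, 0.0608]
ee_rot: [[0.096, 0.995, 0.008], [0.995, -0.096, -0.001], [0.0, 0.008, -1.0]]
force: [4.0, 2.6, 7.7]
gripper_width: 0.104
```

step_arm([
  [0,0,0,0,0,-0.35,-1],
  [0,0,0,0,0,0,-1],
  [0,0,0,0,0,0,-1],
])

```text
time_s: 45.65
ee_pos: [0.5534, 0.0161, 0.0575]
ee_rot: [[0.096, 0.995, 0.008], [0.995, -0.096, -0.001], [0.0, 0.008, -1.0]]
force: [4.4, 3.5, 9.5]
gripper_width: 0.106
```

step_arm([
  [0,0,0,0,0,-0.05,-1],
  [0,0,-0.16,-0.02,0,0,-1],
  [0,0,-0.16,-0.02,0,0,-1],
  [0,0,-0.16,-0.02,0,0,-1],
  [0,0,-0.16,-0.02,0,0,-1],
  [0,0,-0.16,-0.02,0,0,-1],
  [0,0,-0.16,-0.02,0,0,-1],
  [0,0,-0.16,-0.02,0,0,-1],
  [0,0,-0.16,-0.02,0,0,-1],
  [0,0,-0.16,-0.02,0,0,-1],
  [0,0,-0.14,-0.02,0,0,-1],
  [0,0,0,0,0,0,-1],
])

```text
time_s: 47.15
ee_pos: [0.5502, 0.014, 0.0572]
ee_rot: [[0.994, -0.106, 0.005], [-0.106, -0.994, -0.004], [0.006, 0.003, -1.0]]
force: [-0.8, -6.3, 15.5]
gripper_width: 0.105
```

step_arm([
  [0,0,0,0,0,0.3,-1],
  [0,0,0,0,0,0.3,-1],
  [0,0,0,0,0,0,-1],
])

```text
time_s: 47.52
ee_pos: [0.5502, 0.014, 0.0625]
ee_rot: [[0.994, -0.105, 0.005], [-0.105, -0.994, -0.003], [0.005, 0.003, -1.0]]
force: [1.4, -6.5, 7.0]
gripper_width: 0.101
```

step_arm([
  [0,0,0,0,0,0.2,-1],
  [0,0,0,0,0,0.1,-1],
  [0,0,0,0,0,0,-1],
])

```text
time_s: 47.9
ee_pos: [0.5501, 0.014, 0.0647]
ee_rot: [[0.994, -0.105, 0.004], [-0.105, -0.994, -0.003], [0.005, 0.003, -1.0]]
force: [4.0, -5.5, 2.1]
gripper_width: 0.104
```

The upward force drops well below the spring's at this depth, so the catch is holding the stud. I'll release and look.

step_arm([
  [0,0,0,0,0,0,-0.2],
  [0,0,0,0,0,0,-0.2],
  [0,0,0,0,0,0,-0.2],
  [0,0,0,0,0,3,-0.2],
  [0,0,0,0,0,5,0],
  [0,0,0,0,0,6,0],
  [0,0,0,0,0,0,0],
  [0,0,0,0,0,0,0],
])

```text
time_s: 48.9
ee_pos: [0.5477, 0.0165, 0.2032]
ee_rot: [[0.995, -0.105, -0.001], [-0.105, -0.995, 0.0], [-0.001, 0.0, -1.0]]
force: [0.5, 0.1, 0.2]
gripper_width: 0.502
```

Run:
```python
from h import *
b,W=snap("wrist","w9"); t,_=snap("top","t9"); a=cv2.imread("pics/w2.png")
cv2.imwrite("pics/c9.png",np.hstack([cv2.resize(b[60:270,110:400],(550,400),interpolation=cv2.INTER_CUBIC),cv2.resize(t[110:220,120:390],(250,400) if 0 else (250,102),interpolation=cv2.INTER_CUBIC)]) if 0 else cv2.resize(b[60:270,110:400],(725,525),interpolation=cv2.INTER_CUBIC))
print(telemetry.read_state()["ee_pos"], pix("wrist",[.551,.016,.051],W), pix("wrist",[.551,.016,.058],W))
```

```text
[0.54726785 0.01642425 0.20205405] [258.15726907 180.15059321] [258.23529196 181.86978024]
```

View pics/c9.png

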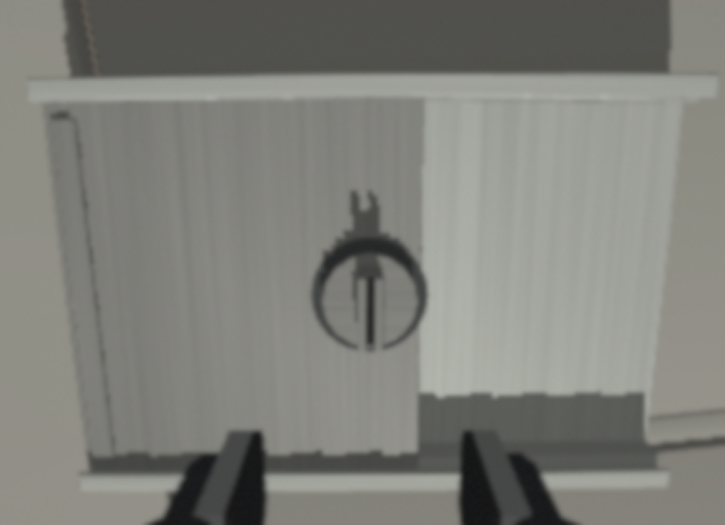

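The shutter is shut, with its edge at x≈422 as at the start. The stud's slot lies across at (368,312), like the starting view. One last check on the bystanders, bowl and spare.

Run:
```python
from h import *
a=cv2.imread("pics/top0.png"); b=cv2.imread("pics/t9.png"); s=.64
d=cv2.absdiff(a,b).max(2)
for n,u,v,r in [("timer",309,250,20),("jug",513,243,22),("lids",556,249,20),("caddy",254,243,20),("red",241,298,12),("yellow",216,311,12),("spare",282,338,12)]:
    x,y,q=int(u*s),int(v*s),int(r*s); w=d[y-q:y+q,x-q:x+q]; print(n,"max diff",w.max(),"frac>40",round((w>40).mean(),3))
cv2.imwrite("pics/c10.png",cv2.resize(b[115:235,105:395],(797,330),interpolation=cv2.INTER_CUBIC))
```

```text
timer max diff 72 frac>40 0.052
jug max diff 46 frac>40 0.001
lids max diff 13 frac>40 0.0
caddy max diff 13 frac>40 0.0
red max diff 79 frac>40 0.689
yellow max diff 59 frac>40 0.02
spare max diff 12 frac>40 0.0
```

View pics/c10.png

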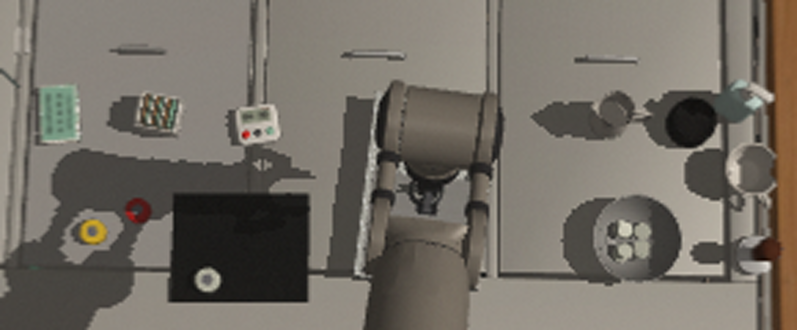

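Four hubs are in the bowl (628,242), the spare is on the mat (207,279), and the bystanders are unmoved. The differences near the red block and the timer are the arm's shadow. I'll hand in the job.

```bash
python3 -c "
from h import *
print(telemetry.read_state()['time_s'],ctrl.sign_off())"
```

```text
the job is handed in; nothing more can be done
49.0 None
```

I refilled the cassette and handed the job in at 49 s of the 210 s allowed. The hand-in reported no verdict.

- **Opening:** I pressed the stud and turned it back, then slid the shutter open until I felt its end stop, about 112 mm of travel.
- **Hubs and blocks:** All four spent hubs went into the steel bowl. Three fresh blocks lie flat in the bin, and the fourth stayed on the mat as the spare.
- **Closing:** I slid the shutter shut against its stop at 8 N, pressed the stud 12 mm or more, and turned it a quarter turn into the catch.

**Last checks:**
- **Stud:** the pictures show the shutter edge and the stud's slot as they were at the start. As I lifted, the upward force fell to 2 N, well below the spring's 6.6 N, so the catch is holding. I did not measure the stud's height directly.
- **Hubs and spare:** the final top view shows the four hubs in the bowl and the spare unmoved. I last saw the blocks flat in the bin just before closing it.
- **Bystanders:** the jug, lids and caddy show no change. The picture comparison did show some at the timer and the red decoy block. In the picture these look like the arm's shadow; neither was touched.

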